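# Refit the ball lever on the sampling valve

## Task

The ball lever has been taken off the sampling valve for service: pick it up, turn it so that its bore matches the splined spindle (one tooth is broader than the rest) and push it fully home on the spindle's collar. Then, with the lever seated, swing it clockwise as far as the stop and let go, leaving it fully home. Leave the small things around it where they are.

Things in the scene. Friction and masses are not known exactly. Their poses are not given: they have to be found in the camera images.
- lever_hub (a point): Centre of the hub of the loose steel ball lever (150 g), half-way up. Hub 32 mm high, 40 mm round with two upright flats 30 mm apart (26 mm long, facing the lever's +y and -y): hold it across them. x runs along the arm, z along the bore. At the start it lies z up on its foot. The bore goes through, with five grooves 72 degrees apart: one broad (9.8 mm, at +x, the arm's side), four narrow (5.8 mm).
- lever_ball (a point): Centre of the black ball, 22 mm diameter, at the end of the lever's arm: 100 mm from the hub's centre along the lever's x and 5 mm lower. A round rod, 12 mm thick at the hub and 8 mm at the ball, joins them. The bore is 17.8 mm wide between its grooves, with a lead-in bevel of about 1 mm at the foot.
- spindle_home (a point): Point on the spindle's axis where the hub's centre lies when the lever is fully home: 16 mm above the collar on which the hub's foot then sits. z points along the spindle, outwards and up, leaning 25 degrees from vertical to the valve's front; x points to the broad tooth and turns with the spindle. A lever rightly fitted has its x along this x and its z along this z. Clearance 0.9 mm all round.
- spindle_end (a point): Middle of the spindle's free end, 30 mm above the collar, 14 mm beyond spindle_home along z (same axes). The lower 22 mm of the spindle bear five teeth, 22 mm over the tips, 72 degrees apart: one broad (8 mm wide, at x), four narrow (4 mm). The upper 8 mm are a plain round nose, 16 mm across, tapering to 10 mm. Seated, the end lies 2 mm inside the hub's top.
- spindle (a joint): Angle of the spindle about its axis, rad, growing clockwise as seen looking down on the spindle's end; 0 with the broad tooth pointing straight down the slope to the valve's front. It turns from -0.9 to +0.9, where the dog meets a stop pin; it is stiff (0.2 N m) and stays where it is left. The stop to reach is +0.9: the arm then points to the left as the robot sees it.
- valve: Grey bracket with the sampling valve, fixed to the bench: base 150 x 128 mm, sloping plate 124 x 118 mm on four struts, top edge 120 mm up; origin under it, front to -x. On the plate: dial, spindle collar (29 mm across, top 16 mm above the plate), a dog (stop tab) on the collar at the broad tooth's side, and two stop pins; dog and pins end at least 5 mm below the collar's top.
- sample_cup: Small grey-white open cup, 38 mm across, 37 mm high, bystander; origin at the centre of its underside.
- stopper: Clear glass stopper standing on its head, 39 mm across, 22 mm high, bystander; origin at the centre of its underside.
- steel_tin: Open steel weighing tin, 70 mm across, 33 mm high, bystander; origin at the centre of its underside.
- amber_bottle: Small brown glass bottle, 44 mm across, 78 mm high, bystander; origin at the centre of its underside.
- tweezers: Slim steel tweezers lying flat, 127 x 8 x 10 mm, long side along their y, bystander; origin at the centre of the underside.
Not all that is in view belongs to the job. Of the things shaped like the part that bears lever_hub, the bare steel one is meant.

How it is judged (in metres and radians):
On the way, in this order (a step that is already met when the one before it is completed fails the run):
1. the lever is fully home on the spindle, its arm on the side of the broad tooth (distance between lever_hub and spindle_home below 0.003 m and angle between the z axis of lever_hub and the z axis of spindle_home, either way round below 0.08 rad and angle between the x axis of lever_hub and the x axis of spindle_home, either way round below 0.2 rad), for 0.2 s.
2. the seated lever has turned the spindle clockwise to the stop (value of joint spindle above 0.8 rad and distance between lever_hub and spindle_home below 0.004 m), for 0.2 s.
At the end, for the whole second after the job is handed in: The lever sits fully home on the splined spindle (hub centre within 3 mm of its home point, bore along the spindle within 0.08 rad, arm on the side of the broad tooth), the spindle stands within 0.1 rad of its clockwise stop, and the lever is released and at rest (all of step 1 and value of joint spindle above 0.8 rad and linear speed of lever below 0.01 m/s); the robot touches nothing.
It fails at once if a small thing around the work is shifted by more than 30 mm (distance of any of sample_cup, stopper, steel_tin, amber_bottle, tweezers from where it was at the start of the episode above 0.03 m).
It also fails if it takes over 56 s, if anything falls off the work surface, if the arm or the gripper's body presses on something with over 40 N, if the wrist force passes 120 N, or if a joint passes its speed limit or range.

## Robot

A 6-joint arm with a two-finger parallel gripper is mounted at the origin on a cart in front of the work surface, level with it; the furniture and walls round the work are solid. World frame = base frame: x ahead of the robot, y to its left, z up, the work surface at z = 0. Lengths are in mm, angles in rad, forces in N, time in s.
With the tool pointing down it reaches from about 400 to 925 mm from the base axis. Payload 3.4 kg.
Tool frame: the origin (TCP) lies midway between the tips of the shut fingers; the grasp point (between the pads) lies 19 mm behind it; z points along the fingers, y is the line along which they close (so a half turn about z gives the same grasp; the last joint's range is limited). The gripper opens to 85 mm and grips with 20 to 120 N. Pads are 22 mm wide; open, the fingers measure 114 mm over their backs; the gripper's body (76 mm by 85 mm) begins 54 mm behind the grasp point. The pads swing forward as they close: fully open they stand 13 mm farther back than shut.
Start: joints at [1.242, 0.307, 1.506, -0, 1.328, -0.073], TCP at [144.953, 556.435, 206.305] pointing down, gripper open.
Joint ranges: [-3.12, 3.12], [-1.05, 2.28], [0.14, 2.33], [-1.42, 4.57], [0.1, 2.73], [-2.68, 2.68]. Speed limits (rad/s): [2.57, 2.57, 3.14, 3.14, 3.14, 3.14].

## Interface

Orientations are given as a rotation vector (axis times angle).
In Python, from rig import arm gives the robot as it stands.
- The arm moves only by the tool apply_moves, never from a script. Its arguments are lists of equal length, an entry for each row: "xyz": the shift along the tool's x, y, z in mm, a list of three; "twist": the turn, a rotation vector about the tool's x, y, z in units of 5 degrees (1.0 is 5 degrees), a list of three; "claw": the gripper command: -1 is shut, 1 is fully open, values between are in proportion. A call has 1 to 5 rows; each row shifts and turns the commanded pose from where the row before left it, along the tool's axes as they then stand; what a row does not reach is not made up. A row lasts 1/12 s, in which the tool goes at most 41.7 mm and 7.16 degrees, less where a joint would pass 70% of its speed; a pose out of reach is approached as far as the arm can. A call is refused whole if a number of a shift passes 41.7 or a number of a turn 1, either way. A call with a gripper value outside its range is refused whole. The fingers move at their own pace and stop on an object; "force" is the grip in N (left out, the last holds). Time passes only in rows, so rows that do not move let the fingers close. It gives the time, the measured TCP pose, the force, the opening and the grip force at its end, in the units of the state.
- arm.read_state(): the state, without advancing time (a new reading comes with each control period).
- arm.read_camera(name): name is "side" or "top" or "wrist"; returns a dict with "frame" (420x560x3 uint8, red, green, blue), "depth" (420x560 float32, mm along the optical axis (not along the pixel's ray), 0 where there is no reading), "fov_y" (degrees; the focal length in pixels is half the picture's height over the tangent of half this angle, whatever the lens; pixels are square), "cx", "cy" (the principal point, pixels), "rvec" (rotation vector, rad) and "tvec" (3), from world to camera coordinates, as OpenCV has them. Camera axes: x right, y down, z forward; pixel columns grow to the right and rows downward; lengths in mm; the calibration is good to about 2 mm. A picture is of the moment at which its call begins.
- arm.hand_in(): hands the job in; it is judged then, once.
Trained networks look in the newest picture that a camera, given by its name, has taken for a name from the list of things; names that differ only in an ending like _2 or _b are one class to them, and where a whole thing is asked for, a point or a joint stands for the part that bears it (a point fixed in the world has none). Each returns a list of dicts, best first, with "score" (0 to 1); they miss things now and then, are a little off and sometimes report something else, mostly with a low value. They report only what shows in the picture. A call takes as long as a camera call. They do not tell look-alikes from the thing itself.
- arm.recognise(thing, camera): "rect" ([left, top, width, height] in pixels, round what is visible of it).
- arm.place_of(thing, camera): "at" ([column, row] in pixels: a listed point, or the origin of a listed thing).
The state is a dict: "time_s": time; "q": joint angles; "joint_velocities": joint speeds; "effort": joint torques, N m; "tool_pos": TCP position; "tcp_rot": TCP orientation; "ft_force": force on the tool from outside, world axes, zero at the start; "wrist_torque": the same for the moment, N m; "opening": opening from 0.0 (shut) to 1.0 (fully open); "gripper_force": force on a finger pad.
Only numpy, scipy, OpenCV 4.12 (cv2) and the standard library are available. Lean on these libraries where they do the work, as an engineer would, in place of code of your own. Each camera call takes 0.05 s, during which the arm holds its last target. There are 200 camera calls.

## Working session

There is one attempt and no reset: what is moved stays moved. The work goes in short steps, Python scripts to look and compute and a tool call to move; the robot and the scene stay as the last step left them, time stands still between calls to the robot, and variables do not carry over. Pictures are saved under pics/ and viewed, at most 10 in all, crops included, and the job is handed in when it is done.

Besides the shell and the picture viewer there is one more tool, called as a command line: name --argument value ..., lists and objects as JSON in quotes. apply_moves: Moves the arm, as the interface text tells. Its arguments: {"type":"object","properties":{"xyz":{"type":"array","items":{"type":"array","items":{"type":"number"}}},"twist":{"type":"array","items":{"type":"array","items":{"type":"number"}}},"claw":{"type":"array","items":{"type":"number"}},"force":{"type":"number"}},"required":["xyz","twist","claw"]}

```bash
mkdir -p pics
cat > h.py <<'E'
import numpy as np, cv2
from scipy.spatial.transform import Rotation as R
from rig import arm
def cam(n):
    c=arm.read_camera(n); c['f']=210/np.tan(np.radians(c['fov_y'])/2)
    c['R']=R.from_rotvec(np.ravel(c['rvec'])).as_matrix(); c['t']=np.ravel(c['tvec']); return c
def ray(c,p):
    d=c['R'].T@np.array([(p[0]-c['cx'])/c['f'],(p[1]-c['cy'])/c['f'],1.]); return -c['R'].T@c['t'],d
def dep(c,p):
    o,d=ray(c,p); z=c['depth'][int(round(p[1])),int(round(p[0]))]; return o+d*z
def atz(c,p,z):
    o,d=ray(c,p); return o+d*(z-o[2])/d[2]
def proj(c,P):
    q=c['R']@np.asarray(P,float)+c['t']; return c['f']*q[:2]/q[2]+[c['cx'],c['cy']]
def cloud(c):
    v,u=np.mgrid[0:420,0:560]; z=c['depth']
    q=np.stack([(u-c['cx'])/c['f']*z,(v-c['cy'])/c['f']*z,z],-1)
    return (q-c['t'])@c['R']
def save(c,n): cv2.imwrite('pics/'+n,c['frame'][:,:,::-1])
E
python3 - <<'E'
from h import *
np.set_printoptions(precision=1,suppress=True)
ims=[]
for n in ['top','side']:
    c=cam(n); ims.append(c['frame']); print(n,c['fov_y'],'pos',-c['R'].T@c['t'])
    for t in ['lever_hub','lever_ball','spindle_home','spindle_end','sample_cup','stopper','steel_tin','amber_bottle','tweezers','valve']:
        for r in arm.place_of(t,n)[:4]: print(t,np.array(r['at']),round(r['score'],2),dep(c,r['at']))
for n,i in zip(['top','side'],ims): cv2.imwrite(f'pics/{n}0.png',cv2.resize(i[:,:,::-1],(800,600)))
s=arm.read_state(); print(s)
E
```

```text
top 45.33216265451011 pos [ 350.8   66.6 1373.2]
lever_hub [304.  248.7] 0.77 [448.6  18.1  29.1]
lever_hub [357.1 240.2] 0.59 [ 469.4 -128.1    5.6]
lever_hub [377.4 273.1] 0.23 [ 378.6 -176.4   17.6]
lever_ball [374.4 272.5] 0.59 [ 380.3 -168.3   18.8]
lever_ball [313.4 211.8] 0.52 [548.7 -11.   20.7]
spindle_home [242.  183.2] 0.65 [610.9 172.5 128.9]
spindle_end [238.7 185.7] 0.69 [603.8 180.5 133.5]
spindle_end [286.8 284.7] 0.16 [354.5  66.8  19.2]
sample_cup [316.1 185.6] 0.54 [619.2 -20.4  29.9]
stopper [286.3 286.7] 0.57 [349.3  68.3  20.8]
stopper [173.7 185.3] 0.42 [627.8 363.5  46.1]
steel_tin [224.1 271.6] 0.65 [394.4 235.6   4.2]
amber_bottle [175.4 182.4] 0.6 [636.3 359.7  42.8]
tweezers [390.4 181.2] 0.56 [ 630.1 -227.7    7.5]
valve [243.8 193.4] 0.91 [593.  172.1  84.8]
side 57.100048920034155 pos [ 553.3 -634.8  675. ]
lever_hub [241.8 289.2] 0.82 [ 460.8 -138.7   31.9]
lever_hub [246.4 246.8] 0.62 [454.8  -9.9  24. ]
lever_ball [194. 308.] 0.97 [ 368.2 -179.2   15.2]
lever_ball [284.  253.6] 0.58 [543.1 -15.2  13.2]
spindle_home [312.8 168.3] 0.44 [604.2 173.1 128
[... 189 characters left out ...]
  52.2  21.6]
stopper [312.5 259. ] 0.33 [608.4 -37.7  24.4]
stopper [236.  189.2] 0.3 [401.6 199.   30.6]
steel_tin [235.9 189.3] 0.65 [401.4 198.8  30.4]
amber_bottle [317.2 165.8] 0.67 [628.6 358.6  12.3]
tweezers [325.8 338.2] 0.7 [ 633.8 -220.1   -0.6]
valve [313.4 205.5] 0.58 [614.4 169.1  10.5]
{'time_s': 1.1, 'q': array([ 1.2,  0.3,  1.5,  0. ,  1.3, -0.1]), 'joint_velocities': array([-0.,  0., -0.,  0., -0.,  0.]), 'effort': array([ -0. , -45.8, -25.2,  -0. ,   0. ,  -0. ]), 'tool_pos': array([144.9, 556.5, 206.3]), 'tcp_rot': array([-0.4, -3.1, -0. ]), 'ft_force': array([-0.8, -0.2,  0.2]), 'wrist_torque': array([ 0.,  0., -0.]), 'gripper_force': 0.0, 'opening': 0.9988870311685059}
```

Run:
```python
import cv2,numpy as np
t=cv2.imread('pics/top0.png');s=cv2.imread('pics/side0.png')
k=800/560
def crop(i,x0,y0,x1,y1,w,h): return cv2.resize(i[int(y0*k):int(y1*k),int(x0*k):int(x1*k)],(w,h),interpolation=cv2.INTER_CUBIC)
a=crop(t,150,150,420,300,540,300); b=crop(s,170,140,440,350,386,300)
a2=crop(t,200,150,290,220,386,300)
c=np.zeros((600,800,3),np.uint8); c[:300,:540]=a; c[300:,:386]=b; c[300:,400:786]=a2
cv2.imwrite('pics/c0.png',c)
```

```text
(no output)
```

View pics/c0.png

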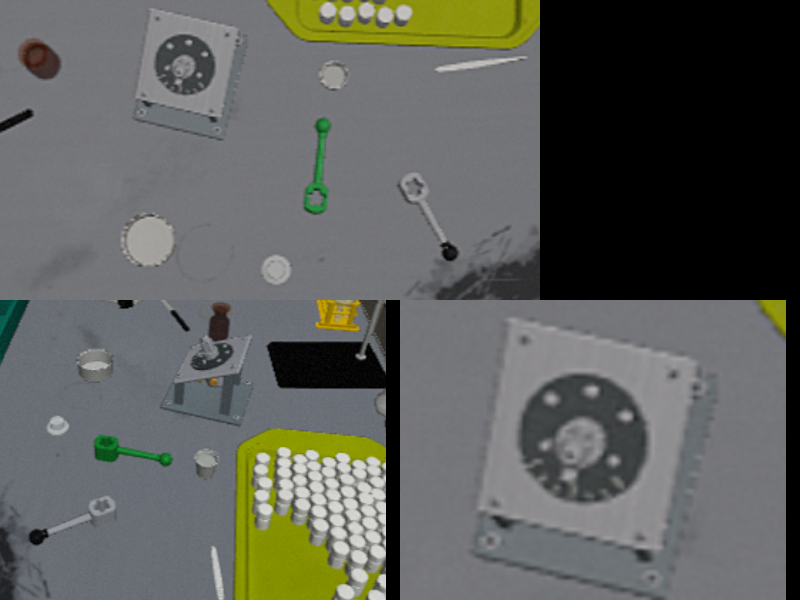

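Candidates in the top view are the green lever (hub at 304,249) and the bare steel lever with the black ball (hub at about 357,243, ball at 374,273). I choose the steel one, since the crop shows it plainly. The valve's spindle is at (242,184). Next I measure the plate plane and the lever, and get the wrist camera's mount.

```bash
cat >> h.py <<'E'
def tool():
    s=arm.read_state(); return np.array(s['tool_pos']),R.from_rotvec(s['tcp_rot']).as_matrix(),s
E
python3 - <<'E'
from h import *
np.set_printoptions(precision=3,suppress=True)
p,T,s=tool(); print(p,T,s['q'])
c=cam('wrist'); Rc=c['R'].T; print('cam in tool', T.T@(-Rc@c['t']-p), (T.T@Rc), c['fov_y'])
save(c,'w0.png')
for n in ['top','side']:
    c=cam(n); P=cloud(c); np.savez(n+'.npz',P=P,F=c['frame'])
    # plate plane
    m=(abs(P[...,0]-615)<60)&(abs(P[...,1]-172)<60)&(P[...,2]>55)&(P[...,2]<125)&(c['depth']>0)
    Q=P[m]; best=0
    rng=np.random.default_rng(0)
    for _ in range(500):
        a=Q[rng.choice(len(Q),3,0)]; nn=np.cross(a[1]-a[0],a[2]-a[0]); 
        if np.linalg.norm(nn)<1: continue
        nn/=np.linalg.norm(nn); i=abs((Q-a[0])@nn)<2
        if i.sum()>best: best=i.sum(); I=i
    C=Q[I].mean(0); nn=np.linalg.svd(Q[I]-C)[2][2]; nn*=np.sign(nn[2])
    print(n,best,len(Q),'centre',C,'n',nn,'tilt',np.degrees(np.arccos(nn[2])),'front yaw',np.degrees(np.arctan2(nn[1],nn[0])))
    h=(Q-C)@nn; k=(h>8)&(h<60); print('above',Q[k].shape,np.c_[Q[k],h[k]][np.argsort(h[k])[-12:]])
    m=(abs(P[...,0]-425)<80)&(abs(P[...,1]+150)<75)&(P[...,2]>8)&(P[...,2]<45); 
    Q=P[m]; a=Q[Q[:,2]>25.5]; print('hub top',len(a),a.mean(0),a.min(0),a.max(0))
    C=Q[:,:2].mean(0); d=np.linalg.svd(Q[:,:2]-C)[2][0]; print('lever axis',C,np.degrees(np.arctan2(d[1],d[0])))
    dark=m&(c['frame'].max(-1)<50); print('ball',dark.sum(),np.median(P[dark],0))
E
```

```text
[144.946 556.48  206.323] [[-0.968  0.252  0.   ]
 [ 0.252  0.968  0.   ]
 [ 0.     0.    -1.   ]] [ 1.243  0.307  1.506  0.     1.328 -0.074]
cam in tool [  83.926    0.404 -167.738] [[ 0.    -0.945 -0.327]
 [ 1.     0.    -0.   ]
 [ 0.    -0.327  0.945]] 68.1238952958569
top 786 1856 centre [618.776 172.181  91.636] n [-0.421  0.116  0.9  ] tilt 25.894929476702035 front yaw 164.60768641961806
above (101, 3) [[618.453 170.685 119.904  25.392]
 [614.387 186.325 116.686  26.022]
 [618.195 173.095 121.454  27.175]
 [615.517 168.082 121.183  27.476]
 [605.68  168.455 118.704  29.432]
 [617.647 177.885 124.707  30.886]
 [615.378 183.063 123.923  31.737]
 [609.855 170.48  123.894  32.578]
 [610.755 188.39  122.027  32.595]
 [604.945 170.665 122.683  33.578]
 [607.237 170.506 124.087  33.856]
 [599.983 183.33  123.544  37.909]]
hub top 111 [ 457.798 -124.545   31.348] [ 370.727 -173.036   25.583] [ 478.603 -105.276   37.537]
lever axis [ 428.026 -139.434] -151.79934608861836
ball 51 [ 373.538 -167.101   19.044]
side 558 1206 centre [619.687 159.007  94.661] n [-0.407  0.108  0.907] tilt 24.919255574196818 front yaw 165.15510729248302
above (117, 3) [[607.483 168.614 123.08   31.78 ]
 [600.191 168.209 119.923  31.844]
 [605.065 169.788 122.138  32.037]
 [609.891 170.737 124.781  32.571]
 [602.575 169.917 121.914  32.862]
 [597.776 177.378 119.565  33.492]
 [604.981 171.97  123.669  33.695]
 [600.035 169.213 122.262  34.137]
 [602.356 169.908 124.943  35.698]
 [597.616 178.314 121.969  35.839]
 [602.413 174.451 124.866  36.095]
 [599.851 169.719 124.937  36.692]]
hub top 190 [ 457.47  -126.865   31.653] [ 438.221 -144.609   25.505] [ 476.733 -107.834   36.004]
lever axis [ 429.724 -142.912] -152.38217322595364
ball 98 [ 370.716 -174.971   18.75 ]
```

apply_moves --xyz '[[-33.5, -17, 0], [-33.5, -17, 0], [-33.5, -17, 0], [-33.5, -17, 0], [-33.5, -17, 0]]' --twist '[[0, 0, 0], [0, 0, 0], [0, 0, 0], [0, 0, 0], [0, 0, 0]]' --claw '[1, 1, 1, 1, 1]'

```text
time_s: 1.67
tool_pos: [286.5, 430.8, 206.4]
tcp_rot: [0.398, 3.116, 0.0]
ft_force: [1.1, -0.3, -0.8]
opening: 0.999
gripper_force: 0.0
```

apply_moves --xyz '[[-33.5, -17, 0], [-33.5, -17, 0], [-33.5, -17, 0], [-33.5, -17, 0], [-33.5, -17, 0]]' --twist '[[0, 0, 0], [0, 0, 0], [0, 0, 0], [0, 0, 0], [0, 0, 0]]' --claw '[1, 1, 1, 1, 1]'

```text
time_s: 2.08
tool_pos: [427.5, 306.1, 206.5]
tcp_rot: [0.399, 3.116, 0.001]
ft_force: [0.0, 0.5, 0.5]
opening: 0.999
gripper_force: 0.0
```

apply_moves --xyz '[[-33.5, -17, 0], [-33.5, -17, 0], [-33.5, -17, 0], [-33.5, -17, 0], [-33.5, -17, 0]]' --twist '[[0, 0, 0], [0, 0, 0], [0, 0, 0], [0, 0, 0], [0, 0, 0]]' --claw '[1, 1, 1, 1, 1]'

```text
time_s: 2.5
tool_pos: [568.2, 181.5, 206.4]
tcp_rot: [0.4, 3.116, 0.0]
ft_force: [0.8, 0.8, -0.2]
opening: 1.003
gripper_force: 0.0
```

apply_moves --xyz '[[0, 0, 0], [0, 0, 0], [0, 0, 0], [0, 0, 0], [0, 0, 0]]' --twist '[[0, -1, 0], [0, -1, 0], [0, -1, 0], [0, -1, 0], [0, -1, 0]]' --claw '[1, 1, 1, 1, 1]'

```text
time_s: 2.92
tool_pos: [567.4, 182.9, 207.1]
tcp_rot: [0.344, 2.681, -0.075]
ft_force: [-0.5, -0.3, -0.5]
opening: 1.0
gripper_force: 0.0
```

Run:
```python
from h import *
np.set_printoptions(precision=3,suppress=True)
c=cam('wrist'); p,T,s=tool(); print(p,T,s['q'],s['time_s'])
np.savez('w1.npz',**{k:c[k] for k in c})
for t in ['spindle_home','spindle_end']:
    for r in arm.place_of(t,'wrist')[:2]: print(t,r,dep(c,r['at']))
r=arm.place_of('spindle_end','wrist'); u,v=map(int,r[0]['at'] if r else (280,210))
save(c,'w1f.png')
x0=min(max(u-90,0),380);y0=min(max(v-68,0),285)
cv2.imwrite('pics/w1.png',cv2.resize(c['frame'][y0:y0+135,x0:x0+180,::-1],(800,600),interpolation=2)); print(x0,y0)
```

```text
[561.713 182.143 203.877] [[-0.877  0.252  0.409]
 [ 0.227  0.968 -0.109]
 [-0.424 -0.002 -0.906]] [ 0.421  0.182  1.795 -0.363  0.849 -0.697] 2.9667
spindle_home {'at': [290.9, 209.1], 'score': 0.71} [601.781 182.569 133.197]
spindle_end {'at': [285.4, 211.1], 'score': 0.71} [602.293 177.651 133.819]
195 143
```

View pics/w1.png

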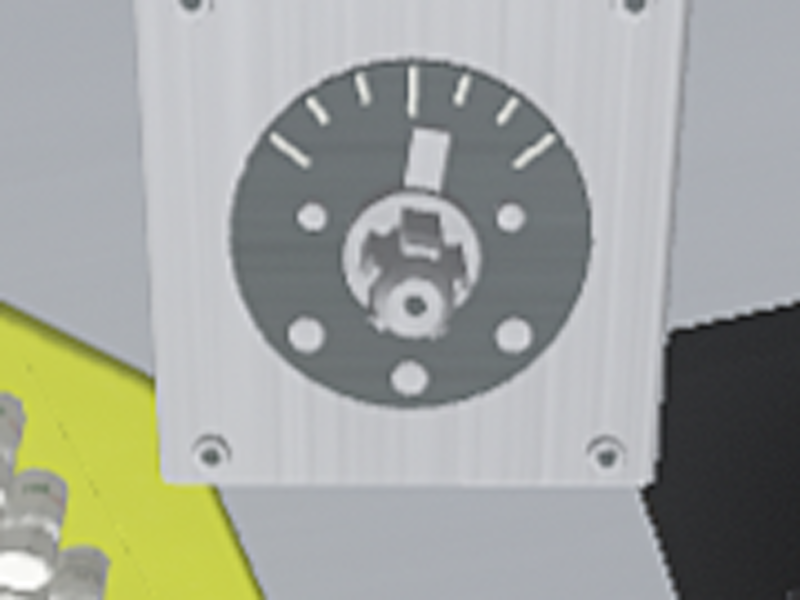

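The crop shows the dial centred at full-image (287.5,195), the spindle end at (288,212), and the dog and broad tooth pointing up and slightly right, around (291,178). The spindle angle is therefore a little above 0. I compute it exactly next.

Run:
```python
from h import *
np.set_printoptions(precision=3,suppress=True)
c=dict(np.load('w1.npz')); P=cloud(c); g=c['frame'].mean(-1)
_,T,_=tool()
v,u=np.mgrid[0:420,0:560]
rr=np.hypot(u-287.5,v-195.4)
m=(rr>44)&(rr<50)&(c['depth']>0); Q=P[m]
for _ in range(4):
    C=Q.mean(0); n=np.linalg.svd(Q-C)[2][2]; n*=np.sign(n[2]); h=(Q-C)@n; Q=Q[abs(h)<max(1.5,2*np.median(abs(h)))]
print('plane',C,n,len(Q),h.std(),'n vs -toolz',-T[:,2])
def onpl(p,hh):
    o,d=ray(c,p); return o+d*((C+n*hh-o)@n)/(d@n)
d=((g<125)&(rr<46)).astype(np.uint8); cnt=max(cv2.findContours(d,0,1)[0],key=cv2.contourArea)[:,0]
E=np.array([onpl(p,1.) for p in cnt.astype(float)])
fx=-T[:,0]; ex=T[:,0]-n*(T[:,0]@n); ex/=np.linalg.norm(ex); ey=np.cross(n,ex)
a=np.c_[(E-C)@ex,(E-C)@ey]; s=np.linalg.lstsq(np.c_[2*a,np.ones(len(a))],(a**2).sum(1),rcond=None)[0]
print('dial centre',s[:2],'r',np.sqrt(s[2]+s[:2]@s[:2])); D=C+ex*s[0]+ey*s[1]+n*1
print('D',D,'front yaw',np.degrees(np.arctan2(ex[1],ex[0])),'n yaw',np.degrees(np.arctan2(n[1],n[0])),'tilt',np.degrees(np.arccos(n[2])))
e=onpl((288.2,211.6),46); print('end by pixel',e,'by dial',D+45*n,'diff',[(e-D)@ex,(e-D)@ey])
k=onpl((287.7,201.9),16); print('collar',[(k-D)@ex,(k-D)@ey])
# dog
al=P-D; X=al@ex; Y=al@ey; H=al@n
m=(X>17)&(X<32)&(abs(Y)<10)&(H>3)&(c['depth']>0); print('dog h',np.median(H[m]),m.sum(),'ang',np.degrees(np.arctan2(np.median(Y[m]),np.median(X[m]))))
for hh in (6,9,11):
    pts=np.array([onpl((195+x/4.444,143+y/4.444),hh)-D for x,y in [(413,128),(450,133),(405,185),(440,190),(403,247),(437,256),(404,209),(438,212)]])
    print(hh,np.c_[pts@ex,pts@ey, np.degrees(np.arctan2(pts@ey,pts@ex))][:4].round(1).tolist())
for hh in (38,):
    pts=np.array([onpl((195+x/4.444,143+y/4.444),hh)-D for x,y in [(403,247),(437,256),(404,209),(438,212)]])
    print(hh,np.c_[pts@ex,pts@ey].round(1).tolist())
for x,y in [(413,66),(413,115),(273,135),(308,165),(551,136),(517,165)]:
    q=onpl((195+x/4.444,143+y/4.444),1)-D; print('mark',np.hypot(q@ex,q@ey),np.degrees(np.arctan2(q@ey,q@ex)))
```

```text
plane [622.987 175.231  92.22 ] [-0.408  0.109  0.906] 1713 0.6221963753417667 n vs -toolz [-0.408  0.106  0.907]
dial centre [0.513 0.662] r 39.318904805032716
D [621.962 174.815  92.911] front yaw 165.4957767810511 n yaw 165.0962018178135 tilt 24.980147991618328
end by pixel [603.589 179.773 133.689] by dial [603.598 179.702 133.702] diff [np.float64(0.02895971512801479), np.float64(-0.06643236356326403)]
collar [np.float64(-0.7278328385358747), np.float64(-0.3006565456072056)]
dog h 9.134887231907033 338 ang -11.438939767291918
6 [[25.8, -0.6, -1.4], [24.7, -8.5, -19.0], [13.4, 1.0, 4.4], [12.3, -6.5, -27.9]]
9 [[26.4, -0.6, -1.2], [25.4, -8.3, -18.2], [14.2, 1.1, 4.4], [13.1, -6.4, -26.0]]
11 [[26.9, -0.5, -1.1], [25.8, -8.2, -17.7], [14.7, 1.1, 4.4], [13.6, -6.3, -24.8]]
38 [[9.1, 2.0], [7.3, -4.7], [16.8, 1.8], [16.1, -4.8]]
mark 38.11023579671283 -1.043317113022483
mark 27.608947775641948 -1.5329161480987032
mark 37.58229778955868 51.61809653738903
mark 27.653909288565345 52.86799614223573
mark 38.21451211562088 -53.13570733983396
mark 28.669392673455146 -54.751693690215134
```

```bash
cat >> h.py <<'E'
def plan(P1,T1,N=None):
    p,T,s=tool(); w=R.from_matrix(T.T@T1).as_rotvec(); d=T.T@(np.asarray(P1)-p)
    if N is None: N=int(max(np.ceil(np.abs(w).max()/np.radians(5)/.99),np.ceil(np.linalg.norm(d)/36),1))
    S=sum(R.from_rotvec(w*k/N).as_matrix() for k in range(N)); v=np.linalg.solve(S,d)
    print('N',N,'xyz',v.round(2),'twist',(np.degrees(w)/5/N).round(3),'q',s['q'].round(2),'t',s['time_s'])
def Tdown(yaw):
    y=np.radians(yaw); x=np.array([np.cos(y),np.sin(y),0]); z=np.array([0,0,-1.]); return np.c_[x,np.cross(z,x),z]
D=np.array([621.962,174.815,92.911]); n=np.array([-.408,.109,.906]); n/=np.linalg.norm(n)
ex=np.array([np.cos(np.radians(165.5)),np.sin(np.radians(165.5)),0]); ex-=n*(ex@n); ex/=np.linalg.norm(ex); ey=np.cross(n,ex)
HOME=D+31*n
def Tsp(phi):  # spindle clockwise deg
    a=np.radians(phi); x=ex*np.cos(a)-ey*np.sin(a); z=-n; return np.c_[x,np.cross(z,x),z]
E
python3 -c "
from h import *
plan([457.6,-126,115],Tdown(-152),10)"
```

```text
N 10 xyz [ 15.76 -30.15   6.5 ] twist [-0.185  0.475 -0.836] q [ 0.42  0.19  1.78 -0.35  0.86 -0.71] t 3.1167
```

apply_moves --xyz '[[15.8, -30.1, 6.5], [15.8, -30.1, 6.5], [15.8, -30.1, 6.5], [15.8, -30.1, 6.5], [15.8, -30.1, 6.5]]' --twist '[[-0.185, 0.475, -0.836], [-0.185, 0.475, -0.836], [-0.185, 0.475, -0.836], [-0.185, 0.475, -0.836], [-0.185, 0.475, -0.836]]' --claw '[1, 1, 1, 1, 1]'

```text
time_s: 3.53
tool_pos: [493.8, 46.2, 155.6]
tcp_rot: [-0.152, 2.905, -0.042]
ft_force: [0.9, -0.6, -0.0]
opening: 0.999
gripper_force: 0.0
```

apply_moves --xyz '[[15.8, -30.1, 6.5], [15.8, -30.1, 6.5], [15.8, -30.1, 6.5], [15.8, -30.1, 6.5], [15.8, -30.1, 6.5]]' --twist '[[-0.185, 0.475, -0.836], [-0.185, 0.475, -0.836], [-0.185, 0.475, -0.836], [-0.185, 0.475, -0.836], [-0.185, 0.475, -0.836]]' --claw '[1, 1, 1, 1, 1]'

```text
time_s: 3.95
tool_pos: [459.6, -120.5, 117.5]
tcp_rot: [-0.727, 3.043, -0.003]
ft_force: [0.1, 0.9, -0.7]
opening: 1.002
gripper_force: 0.0
```

apply_moves --xyz '[[0, 0, 0], [0, 0, 0]]' --twist '[[0, 0, 0], [0, 0, 0]]' --claw '[1, 1]'

```text
time_s: 4.12
tool_pos: [461.0, -120.4, 117.0]
tcp_rot: [-0.716, 3.044, -0.004]
ft_force: [0.4, 0.7, -0.2]
opening: 0.997
gripper_force: 0.0
```

Run:
```python
from h import *
np.set_printoptions(precision=2,suppress=True)
c=cam('wrist'); p,T,s=tool(); print(p,T,s['q'],s['time_s'])
np.savez('w2.npz',**{k:c[k] for k in c})
a={t:(arm.place_of(t,'wrist') or [{'at':[0,0],'score':0}])[0] for t in ['lever_hub','lever_ball']}
print(a)
P=cloud(c)
m=(P[...,2]>8)&(P[...,2]<45)&(np.hypot(P[...,0]-458,P[...,1]+127)<45)&(c['depth']>0)
t=m&(P[...,2]>28)&(P[...,2]<37); Q=P[t]; print('top',len(Q),Q.mean(0),Q.min(0),Q.max(0))
mk=t.astype(np.uint8); k=max(cv2.findContours(mk,0,1)[0],key=cv2.contourArea); 
E=np.array([atz(c,q,32.) for q in cv2.convexHull(k)[:,0].astype(float)]); print('minrect',cv2.minAreaRect(E[:,:2].astype(np.float32)), cv2.minEnclosingCircle(E[:,:2].astype(np.float32)))
b=(P[...,2]>3)&(P[...,2]<45)&(c['frame'].max(-1)<60)&(np.hypot(P[...,0]-372,P[...,1]+172)<45); print('ball',b.sum(),P[b].mean(0) if b.any() else '')
save(c,'w2.png')
```

```text
[ 459.89 -118.88  116.92] [[-0.89 -0.45  0.01]
 [-0.45  0.89  0.  ]
 [-0.01 -0.01 -1.  ]] [-0.35  0.26  1.84  0.01  1.03 -2.38] 4.1667
{'lever_hub': {'at': [277.1, 199.5], 'score': 0.95}, 'lever_ball': {'at': [341.0, 318.5], 'score': 0.92}}
top 980 [ 458.25 -124.73   31.68] [ 438.94 -143.28   28.06] [ 478.9  -104.94   33.87]
minrect ((458.4532775878906, -124.64179992675781), (40.26713943481445, 29.588106155395508), 29.350101470947266) ((458.248779296875, -124.52193450927734), 20.257667541503906)
ball 499 [ 371.72 -169.08   18.38]
```

View pics/w2.png

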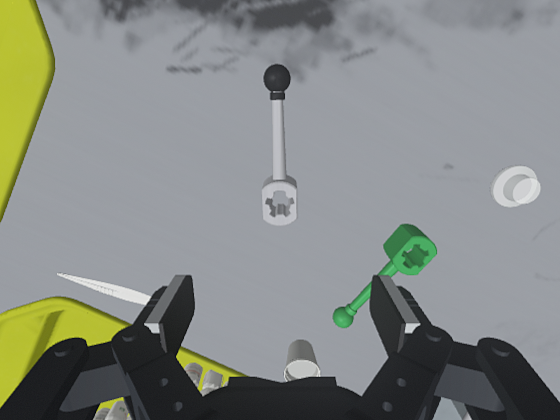

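The steel lever lies straight ahead of the gripper, with its hub at (280,203) and its black ball at (277,77). The depth cloud puts the hub at (458.4,-124.6). The green lever at (410,250) is well clear.

Run:
```python
from h import *
c=dict(np.load('w2.npz')); g=c['frame'].max(-1)
m=(g<90); m[110:]=0; m[:,:250]=0; m[:,305:]=0; m[:62]=0
m=cv2.morphologyEx(m.astype(np.uint8),2,np.ones((9,9)))
y,x=np.nonzero(m); b=atz(c,(x.mean(),y.mean()),11.); h=np.array([458.4,-124.6]); print(x.mean(),y.mean(),b,np.degrees(np.arctan2(*(b[:2]-h)[::-1])),np.hypot(*(b[:2]-h)))
p,T,s=tool();print(p,s['joint_velocities'].round(3))
plan([458.4,-124.6,40],Tdown(207.5),4); plan([458.4,-124.6,4],Tdown(207.5),5)
```

```text
276.84182776801407 77.79437609841828 [ 370.33605162 -170.63196294   11.        ] -152.40345254596318 99.3690123515711
[ 458.54586975 -117.15924601  116.92714253] [ 0.022 -0.015  0.019 -0.008 -0.003  0.001]
N 4 xyz [ 1.02 -1.58 19.23] twist [-0.015  0.035 -0.04 ] q [-0.34  0.25  1.85  0.01  1.03 -2.38] t 4.2667
N 5 xyz [ 0.87 -1.24 22.58] twist [-0.012  0.028 -0.032] q [-0.34  0.25  1.85  0.01  1.03 -2.38] t 4.2667
```

apply_moves --xyz '[[0, 0, 0], [0, 0, 0]]' --twist '[[0, 0, 0], [0, 0, 0]]' --claw '[1, 1]'

```text
time_s: 4.43
tool_pos: [457.9, -116.4, 117.0]
tcp_rot: [-0.726, 3.043, -0.004]
ft_force: [-0.6, -0.0, -0.4]
opening: 0.998
gripper_force: 0.0
```

apply_moves --xyz '[[0, 0, 0], [0, 0, 0]]' --twist '[[0, 0, 0], [0, 0, 0]]' --claw '[1, 1]'

```text
time_s: 4.6
tool_pos: [457.8, -116.6, 116.9]
tcp_rot: [-0.726, 3.044, -0.005]
ft_force: [-0.3, -0.1, 0.7]
opening: 1.001
gripper_force: 0.0
```

Run:
```python
from h import *
p,T,s=tool();print(p,s['joint_velocities'].round(3))
plan([458.4,-124.6,40],Tdown(207.5),4); plan([458.4,-124.6,4],Tdown(207.5),5)
```

```text
[ 457.78243231 -116.56792539  116.90894108] [-0.005  0.002 -0.    -0.001 -0.001  0.   ]
N 4 xyz [ 0.91 -1.79 19.23] twist [-0.017  0.033 -0.034] q [-0.34  0.25  1.85  0.    1.03 -2.38] t 4.6
N 5 xyz [ 0.78 -1.41 22.58] twist [-0.014  0.026 -0.027] q [-0.34  0.25  1.85  0.    1.03 -2.38] t 4.6
```

apply_moves --xyz '[[0.9, -1.8, 19.2], [0.9, -1.8, 19.2], [0.9, -1.8, 19.2], [0.9, -1.8, 19.2], [0, 0, 0]]' --twist '[[-0.017, 0.033, -0.034], [-0.017, 0.033, -0.034], [-0.017, 0.033, -0.034], [-0.017, 0.033, -0.034], [0, 0, 0]]' --claw '[1, 1, 1, 1, 1]'

```text
time_s: 5.02
tool_pos: [456.3, -124.4, 37.3]
tcp_rot: [0.744, -3.047, -0.005]
ft_force: [-0.0, -0.2, -0.1]
opening: 0.998
gripper_force: 0.0
```

apply_moves --xyz '[[0, 0, 0], [0, 0, 0], [0, 0, 0], [0, 0, 0]]' --twist '[[0, 0, 0], [0, 0, 0], [0, 0, 0], [0, 0, 0]]' --claw '[1, 1, 1, 1]'

```text
time_s: 5.35
tool_pos: [459.4, -125.6, 41.0]
tcp_rot: [-0.745, 3.05, -0.002]
ft_force: [-0.3, 0.1, -0.6]
opening: 1.001
gripper_force: 0.0
```

Run:
```python
from h import *
p,T,s=tool();print(p,s['joint_velocities'].round(3))
plan([458.4,-124.6,4],Tdown(207.5),3)
```

```text
[ 459.3675634  -125.58197947   40.99723279] [-0.002  0.002  0.005  0.    -0.001 -0.001]
N 3 xyz [ 0.15  0.45 12.33] twist [-0.006  0.005 -0.004] q [-0.36  0.37  1.92 -0.    0.84 -2.4 ] t 5.35
```

apply_moves --xyz '[[0.4, 1.3, 11], [0, 0, 11], [0, 0, 8], [0, 0, 4], [0, 0, 2.5]]' --twist '[[0, 0, 0], [0, 0, 0], [0, 0, 0], [0, 0, 0], [0, 0, 0]]' --claw '[1, 1, 1, 1, 0.5]'

```text
time_s: 5.77
tool_pos: [457.4, -124.4, 3.1]
tcp_rot: [0.745, -3.051, -0.0]
ft_force: [-0.7, -0.8, 0.5]
opening: 0.878
gripper_force: 0.0
```

apply_moves --xyz '[[0, 0, 0], [0, 0, 0], [0, 0, 0], [0, 0, 0], [0, 0, 0]]' --twist '[[0, 0, 0], [0, 0, 0], [0, 0, 0], [0, 0, 0], [0, 0, 0]]' --claw '[0.2, 0, -0.2, -0.5, -1]' --force 60

```text
time_s: 6.18
tool_pos: [457.9, -124.6, 4.1]
tcp_rot: [-0.745, 3.052, -0.001]
ft_force: [-0.6, 0.3, 4.9]
opening: 0.317
gripper_force: 58.7
```

apply_moves --xyz '[[0, 0, 0], [0, 0, 0], [0, 0, 0], [0, 0, 0], [0, 0, 0]]' --twist '[[0, 0, 0], [0, 0, 0], [0, 0, 0], [0, 0, 0], [0, 0, 0]]' --claw '[-1, -1, -1, -1, -1]' --force 80

```text
time_s: 6.6
tool_pos: [458.0, -124.6, 4.2]
tcp_rot: [-0.745, 3.051, -0.001]
ft_force: [-1.0, 1.4, 4.7]
opening: 0.304
gripper_force: 78.4
```

apply_moves --xyz '[[0, 0, -12], [0, 0, -25], [0, 0, -30], [0, 0, -30], [0, 0, -20]]' --twist '[[0, 0, 0], [0, 0, 0], [0, 0, 0], [0, 0, 0], [0, 0, 0]]' --claw '[-1, -1, -1, -1, -1]'

```text
time_s: 7.02
tool_pos: [458.4, -124.7, 122.9]
tcp_rot: [-0.744, 3.05, -0.002]
ft_force: [0.4, -0.8, -1.2]
opening: 0.303
gripper_force: 79.0
```

apply_moves --xyz '[[0, 0, -12], [0, 0, -12], [0, 0, 0], [0, 0, 0], [0, 0, 0]]' --twist '[[0, 0, 0], [0, 0, 0], [0, 0, 0], [0, 0, 0], [0, 0, 0]]' --claw '[-1, -1, -1, -1, -1]'

```text
time_s: 7.43
tool_pos: [456.8, -124.2, 143.7]
tcp_rot: [0.744, -3.051, -0.001]
ft_force: [-0.4, 0.6, -0.7]
opening: 0.299
gripper_force: 78.9
```

Run:
```python
from h import *
np.set_printoptions(precision=2,suppress=True)
c=cam('wrist'); p,T,s=tool(); print(p,s['joint_velocities'],s['opening'],s['ft_force'],s['q'])
np.savez('w3.npz',**{k:c[k] for k in c})
P=(cloud(c)-p)@T   # tool frame
Pv=P; m=(abs(P[...,2])<45)&(abs(P[...,1])<24)&(P[...,0]>-35)&(P[...,0]<125)&(c['depth']>0)
for lo,hi in [(-45,-38),(-38,-32),(-32,-26),(-26,-20),(-20,-14),(-14,-8),(-8,0)]:
    k=m&(P[...,2]>=lo)&(P[...,2]<hi); print(lo,k.sum(), P[k].mean(0) if k.any() else '', P[k].min(0) if k.any() else '',P[k].max(0) if k.any() else '')
b=m&(P[...,0]>80)&(c['frame'].max(-1)<70); print('ball',b.sum(),P[b].mean(0),P[b].min(0),P[b].max(0))
r=m&(P[...,0]>35)&(P[...,0]<80)&(abs(P[...,1])<12); A=np.polyfit(P[r][:,0],P[r][:,2],1); B=np.polyfit(P[r][:,0],P[r][:,1],1); print('rod slope z,y deg',np.degrees(A[0]),np.degrees(B[0]),B)
save(c,'w3.png')
cv2.imwrite('pics/w3c.png',cv2.resize(c['frame'][60:360,80:480,::-1],(800,600)))
plan(HOME+90*n,Tsp(10),14)
```

```text
[ 456.61 -124.12  143.34] [-0.    0.01 -0.   -0.    0.   -0.  ] 0.3009295234377925 [ 0.26 -0.21 -1.43] [-0.35  0.23  1.8  -0.    1.12 -2.4 ]
-45 461 [  6.58   0.48 -41.5 ] [-11.55 -23.99 -44.99] [ 11.14  23.99 -38.03]
-38 345 [  6.45   0.11 -35.05] [-11.92 -23.99 -38.  ] [ 11.36  23.97 -32.  ]
-32 2211 [  0.5   -0.34 -27.99] [-21.21 -21.35 -31.99] [ 18.48  21.29 -26.02]
-26 600 [  3.44  -0.39 -23.12] [-13.69 -15.36 -25.98] [ 18.73  14.53 -20.  ]
-20 3066 [ 55.33  -0.62 -16.1 ] [-13.58 -15.34 -20.  ] [106.88  14.6  -14.  ]
-14 2346 [ 69.57  -0.64 -12.13] [-13.48 -15.29 -14.  ] [108.57  14.45  -8.02]
-8 343 [ 8.44 -0.38 -4.29] [-13.69 -15.28  -8.  ] [102.49  14.65  -0.01]
ball 1883 [ 96.1   -0.52 -14.08] [ 82.51 -10.9  -18.85] [107.8    9.94  -6.05]
rod slope z,y deg 5.175033206379173 -0.29369871117174234 [-0.01 -0.34]
N 14 xyz [-10.75  22.35  -2.11] twist [ 0.1  -0.36  0.73] q [-0.35  0.23  1.8  -0.    1.12 -2.4 ] t 7.4833
```

View pics/w3c.png

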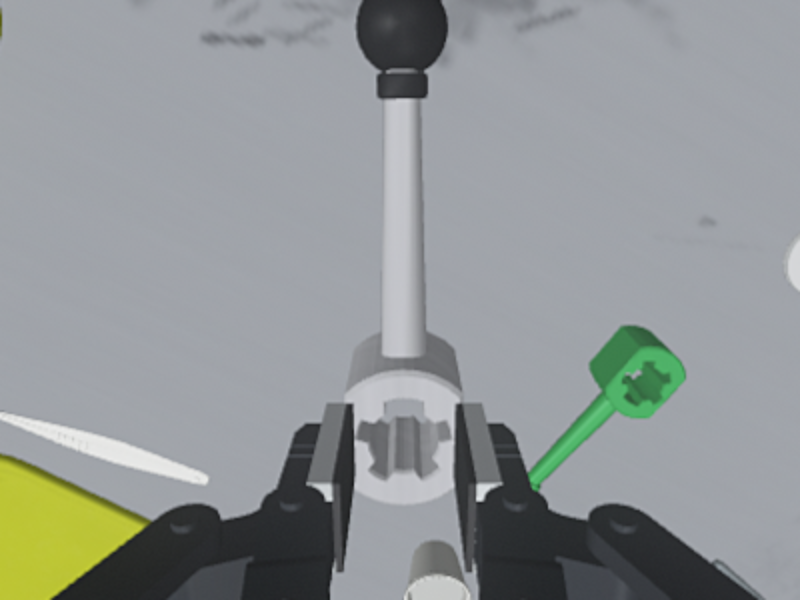

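```bash
cat >> h.py <<'E'
OFF=np.array([-1.5,-.4,-12.])
def sp(h,phi,N,off=OFF): T1=Tsp(phi); plan(HOME+h*n-T1@off,T1,N)
E
python3 - <<'E'
from h import *
c=dict(np.load('w3.npz')); p,T,s=tool(); P=(cloud(c)-p)@T
m=(abs(P[...,2]+28)<2.5)&(abs(P[...,1])<13)&(abs(P[...,0])<24)&(c['depth']>0); Q=P[m]
A=np.linalg.lstsq(np.c_[Q[:,:2],np.ones(len(Q))],Q[:,2],rcond=None)[0]; print('top plane slopes deg',np.degrees(A[:2]),A[2])
x=Q[abs(Q[:,1])<4][:,0]; print('x ext',np.percentile(x,[0.5,99.5]),len(x))
b=(c['frame'].max(-1)<70)&(abs(P[...,2]+12)<12)&(abs(P[...,1])<13)&(P[...,0]>88)&(P[...,0]<125); Q=P[b]
S=np.linalg.lstsq(np.c_[2*Q,np.ones(len(Q))],(Q**2).sum(1),rcond=None)[0]; print('ball sphere',S[:3],np.sqrt(S[3]+S[:3]@S[:3]))
sp(80,10,14)
E
```

```text
top plane slopes deg [0.55472731 0.03571087] -27.8163318467896
x ext [-20.76309443  18.3131289 ] 517
ball sphere [98.1779193  -0.84626454 -7.11394969] 10.40932703340559
N 14 xyz [-11.01  22.26  -0.55] twist [ 0.105 -0.356  0.729] q [-0.35  0.23  1.8  -0.    1.12 -2.4 ] t 7.4833
```

apply_moves --xyz '[[-11, 22.3, -0.6], [-11, 22.3, -0.6], [-11, 22.3, -0.6], [-11, 22.3, -0.6], [-11, 22.3, -0.6]]' --twist '[[0.105, -0.356, 0.729], [0.105, -0.356, 0.729], [0.105, -0.356, 0.729], [0.105, -0.356, 0.729], [0.105, -0.356, 0.729]]' --claw '[-1, -1, -1, -1, -1]'

```text
time_s: 7.9
tool_pos: [469.0, -0.4, 148.0]
tcp_rot: [-0.232, 2.974, -0.01]
ft_force: [0.7, 0.4, -1.7]
opening: 0.298
gripper_force: 79.1
```

apply_moves --xyz '[[-11, 22.3, -0.6], [-11, 22.3, -0.6], [-11, 22.3, -0.6], [-11, 22.3, -0.6], [-11, 22.3, -0.6]]' --twist '[[0.105, -0.356, 0.729], [0.105, -0.356, 0.729], [0.105, -0.356, 0.729], [0.105, -0.356, 0.729], [0.105, -0.356, 0.729]]' --claw '[-1, -1, -1, -1, -1]'

```text
time_s: 8.32
tool_pos: [518.4, 112.3, 161.7]
tcp_rot: [0.234, 2.816, -0.022]
ft_force: [1.0, -0.2, -1.4]
opening: 0.299
gripper_force: 79.1
```

apply_moves --xyz '[[-11, 22.3, -0.6], [-11, 22.3, -0.6], [-11, 22.3, -0.6], [-11, 22.3, -0.6], [0, 0, 0]]' --twist '[[0.105, -0.356, 0.729], [0.105, -0.356, 0.729], [0.105, -0.356, 0.729], [0.105, -0.356, 0.729], [0, 0, 0]]' --claw '[-1, -1, -1, -1, -1]'

```text
time_s: 8.73
tool_pos: [584.0, 191.3, 183.7]
tcp_rot: [0.571, 2.64, -0.024]
ft_force: [0.7, 2.0, -0.6]
opening: 0.301
gripper_force: 79.2
```

apply_moves --xyz '[[0, 0, 0], [0, 0, 0], [0, 0, 0], [0, 0, 0], [0, 0, 0]]' --twist '[[0, 0, 0], [0, 0, 0], [0, 0, 0], [0, 0, 0], [0, 0, 0]]' --claw '[-1, -1, -1, -1, -1]'

```text
time_s: 9.15
tool_pos: [580.4, 185.7, 183.3]
tcp_rot: [0.574, 2.643, -0.03]
ft_force: [-0.2, 0.9, -1.1]
opening: 0.3
gripper_force: 79.2
```

Run:
```python
from h import *
np.set_printoptions(precision=2,suppress=True)
p,T,s=tool();print(p,s['joint_velocities'],s['opening'],s['ft_force'],s['q'])
sp(45,10,4)
```

```text
[580.4  185.66 183.34] [ 0.   -0.   -0.01 -0.   -0.    0.  ] 0.3004699107831376 [-0.15  0.91 -1.06] [ 0.41  0.23  1.79 -0.38  0.81 -0.51]
N 4 xyz [0.21 0.2  9.03] twist [-0.  0. -0.] q [ 0.41  0.23  1.79 -0.38  0.81 -0.51] t 9.15
```

apply_moves --xyz '[[0.2, 0.2, 9], [0.2, 0.2, 9], [0.2, 0.2, 9], [0.2, 0.2, 6], [0, 0, 3]]' --twist '[[0, 0, 0], [0, 0, 0], [0, 0, 0], [0, 0, 0], [0, 0, 0]]' --claw '[-1, -1, -1, -1, -1]'

```text
time_s: 9.57
tool_pos: [595.1, 183.3, 148.9]
tcp_rot: [0.573, 2.645, -0.031]
ft_force: [-0.2, 0.3, -1.9]
opening: 0.302
gripper_force: 79.2
```

apply_moves --xyz '[[0, 0, 0], [0, 0, 0], [0, 0, 0], [0, 0, 0]]' --twist '[[0, 0, 0], [0, 0, 0], [0, 0, 0], [0, 0, 0]]' --claw '[-1, -1, -1, -1]'

```text
time_s: 9.9
tool_pos: [595.6, 184.2, 151.2]
tcp_rot: [0.573, 2.642, -0.028]
ft_force: [-0.3, -0.3, -1.2]
opening: 0.302
gripper_force: 79.2
```

Run:
```python
from h import *
np.set_printoptions(precision=2,suppress=True)
c=cam('wrist'); np.savez('w4.npz',**{k:c[k] for k in c}); d=cam('side'); np.savez('s4.npz',**{k:d[k] for k in d})
p,T,s=tool();print(p,s['ft_force'],s['q']); sp(45,10,1)
print('spindle end px side',proj(d,HOME+14*n),'collar',proj(d,HOME-16*n),'hub',proj(d,p+T@OFF),proj(d,p+T@(OFF+[0,0,16])))
u,v=proj(d,HOME+20*n).astype(int); x0,y0=u-40,v-30
a=cv2.resize(d['frame'][y0:y0+60,x0:x0+53,::-1],(400,450),interpolation=2); print(x0,y0)
b=cv2.resize(c['frame'][60:360,147:414,::-1],(400,450)); cv2.imwrite('pics/p4.png',np.hstack([a,b]))
```

```text
[595.54 184.1  151.31] [ 0.63  0.48 -1.75] [ 0.4   0.28  1.81 -0.4   0.73 -0.49]
N 1 xyz [ 0.52 -1.62  0.72] twist [ 0.01  0.03 -0.  ] q [ 0.4   0.28  1.81 -0.4   0.73 -0.49] t 10.0
spindle end px side [312.7  164.92] collar [316.74 174.76] hub [308.72 153.8 ] [310.97 159.26]
271 132
```

View pics/p4.png

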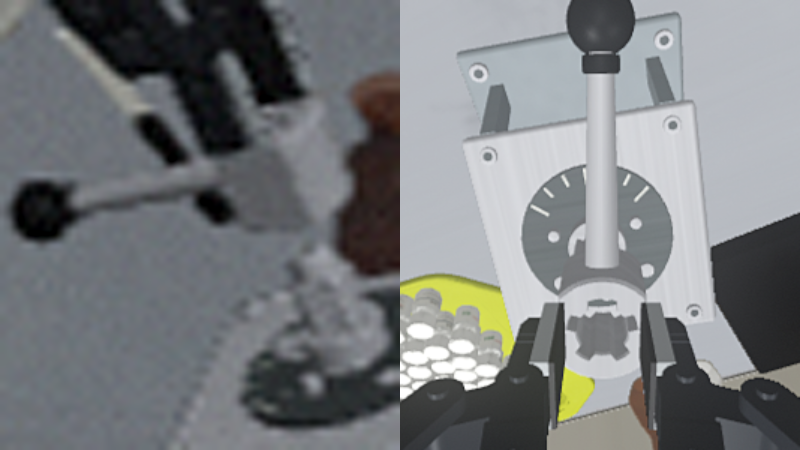

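The side view shows the hub foot just above the spindle nose and in line with it. The wrist view shows the broad groove on the arm's side, and the arm covers the dog. I correct by the residual and advance slowly.

apply_moves --xyz '[[0.5, -1.6, 3], [0, 0, 4], [0, 0, 4], [0, 0, 4], [0, 0, 2]]' --twist '[[0, 0, 0], [0, 0, 0], [0, 0, 0], [0, 0, 0], [0, 0, 0]]' --claw '[-1, -1, -1, -1, -1]'

```text
time_s: 10.42
tool_pos: [601.2, 180.6, 134.2]
tcp_rot: [0.573, 2.644, -0.03]
ft_force: [-0.2, -0.3, -0.7]
opening: 0.3
gripper_force: 79.2
```

apply_moves --xyz '[[0, 0, 0], [0, 0, 0], [0, 0, 0], [0, 0, 0]]' --twist '[[0, 0, 0], [0, 0, 0], [0, 0, 0], [0, 0, 0]]' --claw '[-1, -1, -1, -1]'

```text
time_s: 10.75
tool_pos: [601.4, 180.8, 135.2]
tcp_rot: [0.573, 2.643, -0.029]
ft_force: [0.4, 0.2, -1.0]
opening: 0.305
gripper_force: 79.2
```

Run:
```python
from h import *
np.set_printoptions(precision=2,suppress=True)
p,T,s=tool();print(p,T.T@s['ft_force'],s['wrist_torque']); sp(25,10,1)
```

```text
[601.41 180.82 135.22] [0.18 0.26 1.01] [ 0.06  0.35 -0.01]
N 1 xyz [-0.09  0.16  3.39] twist [ 0.    0.02 -0.  ] q [ 0.39  0.31  1.82 -0.41  0.69 -0.48] t 10.75
```

apply_moves --xyz '[[-0.1, 0.2, 2], [0, 0, 2], [0, 0, 2], [0, 0, 0], [0, 0, 0]]' --twist '[[0, 0, 0], [0, 0, 0], [0, 0, 0], [0, 0, 0], [0, 0, 0]]' --claw '[-1, -1, -1, -1, -1]'

```text
time_s: 11.17
tool_pos: [603.8, 180.2, 129.4]
tcp_rot: [0.573, 2.643, -0.029]
ft_force: [-0.1, 0.7, -1.2]
opening: 0.298
gripper_force: 79.2
```

apply_moves --xyz '[[0, 0, 2], [0, 0, 1], [0, 0, 1], [0, 0, 0], [0, 0, 0]]' --twist '[[0, 0, 0], [0, 0, 0], [0, 0, 0], [0, 0, 0], [0, 0, 0]]' --claw '[-1, -1, -1, -1, -1]'

```text
time_s: 11.58
tool_pos: [605.5, 179.8, 126.0]
tcp_rot: [0.573, 2.643, -0.029]
ft_force: [-0.5, -0.0, -1.7]
opening: 0.301
gripper_force: 79.2
```

Run:
```python
from h import *
np.set_printoptions(precision=2,suppress=True)
p,T,s=tool();print(p,T.T@s['ft_force'],T.T@s['wrist_torque']); sp(18,10,1)
```

```text
[605.53 179.77 125.95] [ 1.11 -0.34  1.35] [0.09 0.29 0.01]
N 1 xyz [-0.15  0.12  0.19] twist [-0.    0.02 -0.  ] q [ 0.38  0.32  1.83 -0.42  0.67 -0.47] t 11.5833
```

apply_moves --xyz '[[-0.1, 0.1, 2.5], [0, 0, 2.5], [0, 0, 2.5], [0, 0, 2.5], [0, 0, 2]]' --twist '[[0, 0, 0], [0, 0, 0], [0, 0, 0], [0, 0, 0], [0, 0, 0]]' --claw '[-1, -1, -1, -1, -1]'

```text
time_s: 12.0
tool_pos: [610.7, 178.4, 114.9]
tcp_rot: [0.573, 2.643, -0.029]
ft_force: [-0.9, -0.4, -1.1]
opening: 0.301
gripper_force: 79.3
```

apply_moves --xyz '[[0, 0, 1], [0, 0, 1], [0, 0, 0], [0, 0, 0]]' --twist '[[0, 0, 0], [0, 0, 0], [0, 0, 0], [0, 0, 0]]' --claw '[-1, -1, -1, -1]'

```text
time_s: 12.33
tool_pos: [611.3, 178.2, 113.3]
tcp_rot: [0.573, 2.643, -0.029]
ft_force: [-0.8, -1.0, -2.5]
opening: 0.301
gripper_force: 79.1
```

Run:
```python
from h import *
np.set_printoptions(precision=2,suppress=True)
p,T,s=tool();print(p,T.T@s['ft_force'],T.T@s['wrist_torque']); sp(0,10,1)
```

```text
[611.35 178.23 113.29] [ 1.27 -1.43  2.1 ] [0.16 0.26 0.02]
N 1 xyz [-0.05  0.09  4.18] twist [-0.    0.02 -0.  ] q [ 0.37  0.35  1.83 -0.43  0.65 -0.46] t 12.3333
```

apply_moves --xyz '[[0, 0, 1.5], [0, 0, 1.2], [0, 0, 0.8], [0, 0, 0], [0, 0, 0]]' --twist '[[0, 0, 0], [0, 0, 0], [0, 0, 0], [0, 0, 0], [0, 0, 0]]' --claw '[-1, -1, -1, -1, -1]'

```text
time_s: 12.75
tool_pos: [612.8, 177.9, 110.2]
tcp_rot: [0.573, 2.643, -0.029]
ft_force: [-1.2, -0.8, -1.9]
opening: 0.301
gripper_force: 79.1
```

apply_moves --xyz '[[0, 0, 0.6], [0, 0, 0.5], [0, 0, 0], [0, 0, 0]]' --twist '[[0, 0, 0], [0, 0, 0], [0, 0, 0], [0, 0, 0]]' --claw '[-1, -1, -1, -1]'

```text
time_s: 13.08
tool_pos: [613.1, 177.8, 110.1]
tcp_rot: [0.573, 2.642, -0.029]
ft_force: [-4.3, -0.7, 5.3]
opening: 0.302
gripper_force: 80.7
```

Run:
```python
from h import *
np.set_printoptions(precision=2,suppress=True)
p,T,s=tool();print(p,T.T@s['ft_force'],T.T@s['wrist_torque']); sp(0,10,1)
```

```text
[613.07 177.82 110.09] [ 1.03 -2.01 -6.48] [ 0.5   0.37 -0.01]
N 1 xyz [0.19 0.   0.52] twist [ 0.    0.03 -0.  ] q [ 0.37  0.35  1.83 -0.43  0.64 -0.46] t 13.0833
```

apply_moves --xyz '[[0, 0, 0.6], [0, 0, 0], [0, 0, 0]]' --twist '[[0, 0, 0], [0, 0, 0], [0, 0, 0]]' --claw '[-1, -1, -1]'

```text
time_s: 13.33
tool_pos: [613.1, 177.8, 110.0]
tcp_rot: [0.573, 2.642, -0.028]
ft_force: [-7.1, -0.9, 9.2]
opening: 0.302
gripper_force: 81.5
```

Run:
```python
from h import *
np.set_printoptions(precision=2,suppress=True)
p,T,s=tool();print(p,T.T@s['ft_force'],T.T@s['wrist_torque']); sp(0,10,1)
def at(h,phi,N):
    # rotate about the axis from the present pose, no other correction
    o=OFF.copy(); Rz=R.from_rotvec([0,0,np.radians(phi)]).as_matrix(); plan(p+T@(o-Rz@o),T@Rz,N)
at(0,41,12)
```

```text
[613.14 177.8  110.03] [  1.66  -3.03 -11.14] [ 0.59  0.52 -0.02]
N 1 xyz [ 0.23 -0.    0.44] twist [ 0.01  0.03 -0.  ] q [ 0.37  0.35  1.83 -0.44  0.64 -0.46] t 13.3333
N 12 xyz [-0.03  0.09  0.  ] twist [-0.    0.    0.68] q [ 0.37  0.35  1.83 -0.44  0.64 -0.46] t 13.3333
```

The lever is seated: the force rises with no further travel, at the measured home height. Now the clockwise swing.

apply_moves --xyz '[[0, 0.1, 0], [0, 0.1, 0], [0, 0.1, 0], [0, 0.1, 0], [0, 0.1, 0]]' --twist '[[0, 0, 0.68], [0, 0, 0.68], [0, 0, 0.68], [0, 0, 0.68], [0, 0, 0.68]]' --claw '[-1, -1, -1, -1, -1]'

```text
time_s: 13.75
tool_pos: [612.8, 177.5, 109.9]
tcp_rot: [0.961, 2.529, 0.059]
ft_force: [-8.8, -2.9, 9.4]
opening: 0.304
gripper_force: 81.8
```

apply_moves --xyz '[[0, 0.1, 0], [0, 0.1, 0], [0, 0.1, 0], [0, 0, 0], [0, 0, 0]]' --twist '[[0, 0, 0.68], [0, 0, 0.68], [0, 0, 0.68], [0, 0, 0], [0, 0, 0]]' --claw '[-1, -1, -1, -1, -1]'

```text
time_s: 14.17
tool_pos: [612.9, 177.6, 109.9]
tcp_rot: [1.181, 2.438, 0.111]
ft_force: [-7.7, -3.3, 10.3]
opening: 0.305
gripper_force: 81.8
```

Run:
```python
from h import *
np.set_printoptions(precision=2,suppress=True)
p,T,s=tool();print(p,T.T@s['ft_force'],T.T@s['wrist_torque'],'hub vs home (x,y,n)',np.c_[ex,ey,n].T@(p+T@OFF-HOME),'ang',np.degrees(np.arctan2(-(T[:,0]@ey),T[:,0]@ex)),'tilt',np.degrees(np.arccos(-T[:,2]@n)),s['q'])
sp(0,51.5,5)
```

```text
[612.94 177.61 109.92] [ -1.81  -5.12 -12.09] [ 1.08 -0.05 -0.01] hub vs home (x,y,n) [0.44 0.82 0.41] ang 37.203386346290046 tilt 0.133665989828854 [ 0.37  0.35  1.83 -0.44  0.64  0.01]
N 5 xyz [0.03 0.25 0.08] twist [-0.    0.01  0.57] q [ 0.37  0.35  1.83 -0.44  0.64  0.01] t 14.1667
```

apply_moves --xyz '[[0, 0.2, 0], [0, 0.2, 0], [0, 0.2, 0], [0, 0.1, 0], [0, 0.1, 0]]' --twist '[[0, 0, 0.6], [0, 0, 0.6], [0, 0, 0.6], [0, 0, 0.6], [0, 0, 0.4]]' --claw '[-1, -1, -1, -1, -1]'

```text
time_s: 14.58
tool_pos: [613.1, 177.7, 110.0]
tcp_rot: [1.476, 2.283, 0.183]
ft_force: [-9.2, -3.4, 10.0]
opening: 0.302
gripper_force: 82.0
```

apply_moves --xyz '[[0, 0, 0], [0, 0, 0], [0, 0, 0], [0, 0, 0]]' --twist '[[0, 0, 0.3], [0, 0, 0.2], [0, 0, 0], [0, 0, 0]]' --claw '[-1, -1, -1, -1]'

```text
time_s: 14.92
tool_pos: [613.2, 177.8, 110.0]
tcp_rot: [1.525, 2.254, 0.195]
ft_force: [-8.5, -3.2, 10.7]
opening: 0.301
gripper_force: 81.9
```

Run:
```python
from h import *
np.set_printoptions(precision=2,suppress=True)
c=cam('wrist'); p,T,s=tool();print(p,T.T@s['ft_force'],T.T@s['wrist_torque'],'hub vs home',np.c_[ex,ey,n].T@(p+T@OFF-HOME),'ang',np.degrees(np.arctan2(-(T[:,0]@ey),T[:,0]@ex)),s['time_s'])
cv2.imwrite('pics/w5.png',cv2.resize(c['frame'][60:360,80:480,::-1],(800,600)))
```

```text
[613.17 177.77 110.  ] [ -2.81  -5.28 -12.46] [ 1.14 -0.42 -0.19] hub vs home [0.61 0.82 0.41] ang 53.676450592717764 14.9667
```

View pics/w5.png

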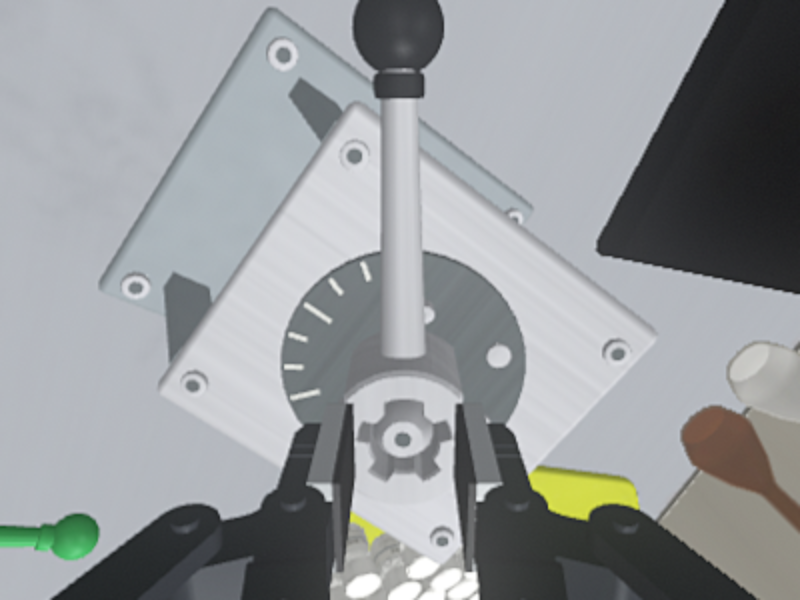

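The spindle end sits inside the hub's top, with its hole at (402,438), and the lever has turned with the spindle. The twist is still only about the spindle's own friction, so I press further to be sure of the stop.

apply_moves --xyz '[[0, 0, 0], [0, 0, 0], [0, 0, 0], [0, 0, 0]]' --twist '[[0, 0, 0.4], [0, 0, 0.2], [0, 0, 0], [0, 0, 0]]' --claw '[-1, -1, -1, -1]'

```text
time_s: 15.3
tool_pos: [613.2, 177.8, 110.0]
tcp_rot: [1.585, 2.215, 0.21]
ft_force: [-8.7, -3.6, 9.5]
opening: 0.3
gripper_force: 81.9
```

```bash
cat > st.py <<'E'
from h import *
np.set_printoptions(precision=2,suppress=True)
p,T,s=tool();print(T.T@s['ft_force'],T.T@s['wrist_torque'],'hub vs home',np.c_[ex,ey,n].T@(p+T@OFF-HOME),'ang',np.degrees(np.arctan2(-(T[:,0]@ey),T[:,0]@ex)),s['time_s'])
E
python3 st.py
```

```text
[ -3.25  -5.45 -11.72] [ 1.12 -0.44 -0.17] hub vs home [0.64 0.8  0.43] ang 56.67862821346117 15.3
```

apply_moves --xyz '[[0, 0, 0], [0, 0, 0], [0, 0, 0], [0, 0, 0]]' --twist '[[0, 0, 0.3], [0, 0, 0.2], [0, 0, 0], [0, 0, 0]]' --claw '[-1, -1, -1, -1]'

```text
time_s: 15.63
tool_pos: [613.2, 177.8, 110.0]
tcp_rot: [1.634, 2.182, 0.223]
ft_force: [-8.3, -2.5, 10.6]
opening: 0.303
gripper_force: 82.0
```

```bash
python3 st.py
```

```text
[ -2.78  -4.22 -12.73] [ 1.11 -0.47 -0.3 ] hub vs home [0.7  0.81 0.4 ] ang 59.14948839560203 15.6333
```

apply_moves --xyz '[[0, 0, 0], [0, 0, 0], [0, 0, 0], [0, 0, 0]]' --twist '[[0, 0, 0.3], [0, 0, 0.1], [0, 0, 0], [0, 0, 0]]' --claw '[-1, -1, -1, -1]'

```text
time_s: 15.97
tool_pos: [613.2, 177.8, 110.1]
tcp_rot: [1.671, 2.156, 0.232]
ft_force: [-8.2, -3.2, 9.7]
opening: 0.3
gripper_force: 82.4
```

```bash
python3 st.py
```

```text
[ -3.42  -4.58 -11.73] [ 1.09 -0.51 -0.61] hub vs home [0.73 0.88 0.43] ang 61.06324519112018 15.9667
```

apply_moves --xyz '[[0, 0, 0], [0, 0, 0], [0, 0, 0], [0, 0, 0], [0, 0, 0]]' --twist '[[0, 0, -0.4], [0, 0, 0], [0, 0, 0], [0, 0, 0], [0, 0, 0]]' --claw '[-1, -1, -0.3, -0.2, -0.1]' --force 30

```text
time_s: 16.38
tool_pos: [615.4, 179.5, 109.8]
tcp_rot: [1.634, 2.181, 0.229]
ft_force: [0.2, -1.1, -0.4]
opening: 0.45
gripper_force: 0.0
```

apply_moves --xyz '[[0, 0, 0], [0, 0, 0], [0, 0, 0], [0, 0, 0], [0, 0, 0]]' --twist '[[0, 0, 0], [0, 0, 0], [0, 0, 0], [0, 0, 0], [0, 0, 0]]' --claw '[0, 0.2, 0.4, 0.4, 0.4]'

```text
time_s: 16.8
tool_pos: [614.8, 179.0, 109.1]
tcp_rot: [1.634, 2.182, 0.226]
ft_force: [0.5, 0.2, 0.1]
opening: 0.697
gripper_force: 0.0
```

Run:
```python
from h import *
exec(open('st.py').read()); print(s['opening'])
c=cam('wrist'); P=cloud(c)
Q=(P-HOME); X=Q@ex;Y=Q@ey;H=Q@n
m=(np.hypot(X,Y)<17)&(np.hypot(X,Y)>12.5)&(abs(H-16)<8)&(c['depth']>0); print('hub top h (expect 16)',np.median(H[m]),m.sum(),np.median(X[m]),np.median(Y[m]))
b=(c['frame'].max(-1)<70)&(np.hypot(X,Y)>85)&(np.hypot(X,Y)<115)&(abs(H)<16)&(c['depth']>0); print('ball',b.sum(),X[b].mean(),Y[b].mean(),H[b].mean(),'cw ang',np.degrees(np.arctan2(-Y[b].mean(),X[b].mean())))
cv2.imwrite('pics/w6.png',cv2.resize(c['frame'][60:360,80:480,::-1],(800,600)))
```

```text
[0.06 0.56 0.15] [ 0.14  0.11 -0.05] hub vs home [ 0.04 -0.69 -0.97] ang 59.203159283716325 16.8
0.696767936490657
hub top h (expect 16) 16.40545615439325 1179 0.7092975394656443 0.4812481088581571
ball 1340 60.09041053552483 -79.80901076887223 0.24246032351622385 cw ang 53.02289843683758
```

View pics/w6.png

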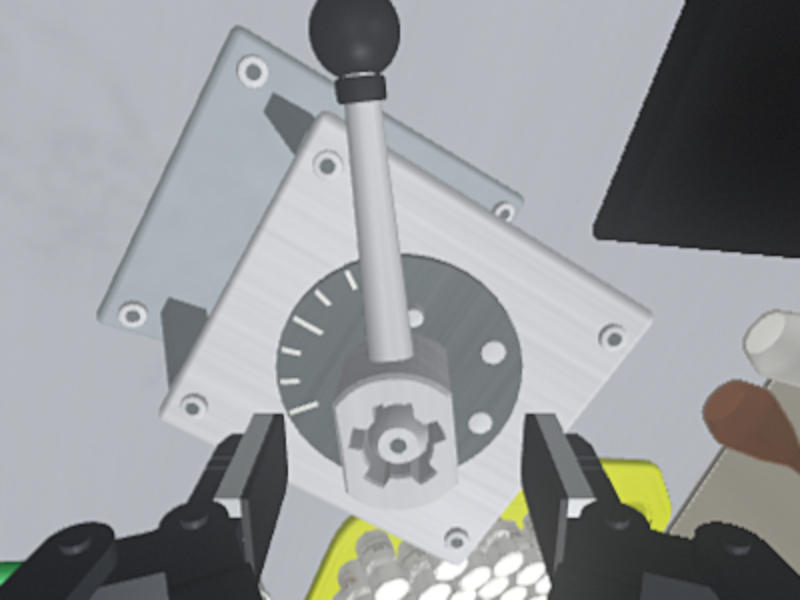

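After release the lever is fully home: its top is at 16.4 mm, where 16 is expected. Its angle is about 52-53°, though, so it slipped about 6° in the grip. I regrip squarely with more force to confirm the stop.

Run:
```python
from h import *
sp(0.6,53,2)
```

```text
N 2 xyz [-0.27 -0.22 -0.79] twist [ 0.008  0.006 -0.621] q [ 0.37  0.36  1.83 -0.43  0.64  0.4 ] t 16.85
```

apply_moves --xyz '[[-0.3, -0.2, -0.8], [-0.3, -0.2, -0.8], [0, 0, 0], [0, 0, 0], [0, 0, 0]]' --twist '[[0, 0, -0.62], [0, 0, -0.62], [0, 0, 0], [0, 0, 0], [0, 0, 0]]' --claw '[0.4, 0.4, 0.2, 0, -0.2]' --force 120

```text
time_s: 17.27
tool_pos: [613.8, 178.4, 110.5]
tcp_rot: [1.512, 2.261, 0.195]
ft_force: [-1.0, -0.2, -0.4]
opening: 0.408
gripper_force: 0.0
```

apply_moves --xyz '[[0, 0, 0], [0, 0, 0], [0, 0, 0], [0, 0, 0], [0, 0, 0]]' --twist '[[0, 0, 0], [0, 0, 0], [0, 0, 0], [0, 0, 0], [0, 0, 0]]' --claw '[-0.5, -1, -1, -1, -1]'

```text
time_s: 17.68
tool_pos: [613.2, 178.0, 111.1]
tcp_rot: [1.512, 2.262, 0.194]
ft_force: [-3.7, -0.5, 5.6]
opening: 0.271
gripper_force: 118.1
```

```bash
python3 st.py
```

```text
[-0.68 -1.47 -6.51] [ 0.48  0.01 -0.01] hub vs home [0.2  0.58 1.4 ] ang 53.05486629216644 17.6833
```

apply_moves --xyz '[[0, 0, 0], [0, 0, 0], [0, 0, 0], [0, 0, 0]]' --twist '[[0, 0, 0.3], [0, 0, 0.3], [0, 0, 0], [0, 0, 0]]' --claw '[-1, -1, -1, -1]'

```text
time_s: 18.02
tool_pos: [613.1, 177.8, 111.0]
tcp_rot: [1.572, 2.224, 0.208]
ft_force: [-4.4, -1.1, 6.3]
opening: 0.268
gripper_force: 118.1
```

```bash
python3 st.py
```

```text
[-1.25 -2.04 -7.35] [ 0.54 -0.08 -0.06] hub vs home [0.28 0.89 1.36] ang 56.03786869901411 18.0167
```

apply_moves --xyz '[[0, 0, 0], [0, 0, 0], [0, 0, 0], [0, 0, 0]]' --twist '[[0, 0, 0.3], [0, 0, 0.3], [0, 0, 0], [0, 0, 0]]' --claw '[-1, -1, -1, -1]'

```text
time_s: 18.35
tool_pos: [613.0, 177.5, 111.0]
tcp_rot: [1.63, 2.185, 0.222]
ft_force: [-5.0, -2.2, 6.7]
opening: 0.271
gripper_force: 118.3
```

```bash
python3 st.py
```

```text
[-2.35 -2.65 -7.87] [ 0.49 -0.29 -0.25] hub vs home [0.43 1.21 1.37] ang 58.98671954696182 18.35
```

```bash
cat > ba.py <<'E'
from h import *
exec(open('st.py').read())
c=cam('wrist'); P=cloud(c); Q=(P-HOME); X=Q@ex;Y=Q@ey;H=Q@n
rr=np.hypot(X,Y)
b=(c['frame'].max(-1)<70)&(rr>85)&(rr<115)&(abs(H)<16)&(c['depth']>0); print('ball',b.sum(),X[b].mean(),Y[b].mean(),'cw ang',np.degrees(np.arctan2(-Y[b].mean(),X[b].mean())))
r=(rr>30)&(rr<80)&(H>-6)&(H<10)&(c['depth']>0)&(X>0)&(Y<0); d=np.linalg.svd(np.c_[X[r],Y[r]]-np.c_[X[r],Y[r]].mean(0),full_matrices=False)[2][0]; d*=np.sign(d[0]); print('rod dir cw',np.degrees(np.arctan2(-d[1],d[0])))
E
python3 ba.py
```

```text
[-2.35 -2.65 -7.87] [ 0.49 -0.29 -0.25] hub vs home [0.43 1.21 1.37] ang 58.98671954696182 18.35
ball 1270 53.62759562275319 -84.09517190084517 cw ang 57.474291680192735
rod dir cw 58.098915350099404
```

apply_moves --xyz '[[0, -0.3, 0], [0, -0.3, 0], [0, 0, 0], [0, 0, 0]]' --twist '[[0, 0, 0.3], [0, 0, 0.3], [0, 0, 0], [0, 0, 0]]' --claw '[-1, -1, -1, -1]'

```text
time_s: 18.73
tool_pos: [612.9, 177.4, 111.0]
tcp_rot: [1.686, 2.144, 0.238]
ft_force: [-4.3, -2.1, 5.6]
opening: 0.269
gripper_force: 118.7
```

```bash
python3 ba.py
```

```text
[-2.3  -2.28 -6.61] [ 0.34 -0.28 -0.75] hub vs home [0.54 1.28 1.37] ang 61.87948921853773 18.7333
ball 1259 51.515981444983915 -85.48074255288242 cw ang 58.92423389848776
rod dir cw 59.59018744422606
```

The torque rises to 0.75 N m with the lever leading by the spline play, so the dog is on the stop pin. I ease off, open and back out.

apply_moves --xyz '[[0, 0, 0], [0, 0, 0], [0, 0, 0], [0, 0, 0], [0, 0, 0]]' --twist '[[0, 0, -0.5], [0, 0, 0], [0, 0, 0], [0, 0, 0], [0, 0, 0]]' --claw '[-1, -1, -0.3, -0.2, -0.1]' --force 30

```text
time_s: 19.2
tool_pos: [613.4, 178.4, 110.3]
tcp_rot: [1.641, 2.178, 0.228]
ft_force: [-0.2, -0.6, -0.5]
opening: 0.451
gripper_force: 0.0
```

apply_moves --xyz '[[0, 0, 0], [0, 0, 0], [0, 0, 0], [0, 0, 0], [0, 0, 0]]' --twist '[[0, 0, 0], [0, 0, 0], [0, 0, 0], [0, 0, 0], [0, 0, 0]]' --claw '[0, 0.2, 0.4, 0.5, 0.5]'

```text
time_s: 19.62
tool_pos: [613.2, 178.2, 110.3]
tcp_rot: [1.64, 2.178, 0.227]
ft_force: [0.5, 0.2, -1.0]
opening: 0.748
gripper_force: 0.0
```

apply_moves --xyz '[[0, 0, -3], [0, 0, -6], [0, 0, -10], [0, 0, -15], [0, 0, -15]]' --twist '[[0, 0, 0], [0, 0, 0], [0, 0, 0], [0, 0, 0], [0, 0, 0]]' --claw '[0.5, 0.5, 0.5, 0.5, 0.5]'

```text
time_s: 20.03
tool_pos: [592.5, 183.6, 155.6]
tcp_rot: [1.64, 2.178, 0.227]
ft_force: [0.5, -0.5, 0.1]
opening: 0.748
gripper_force: 0.0
```

apply_moves --xyz '[[0, 0, -10], [0, 0, -5], [0, 0, 0], [0, 0, 0], [0, 0, 0]]' --twist '[[0, 0, 0], [0, 0, 0], [0, 0, 0], [0, 0, 0], [0, 0, 0]]' --claw '[0.5, 0.5, 0.5, 0.5, 0.5]'

```text
time_s: 20.45
tool_pos: [586.7, 185.0, 167.8]
tcp_rot: [1.64, 2.179, 0.226]
ft_force: [-0.2, -0.0, -0.9]
opening: 0.75
gripper_force: 0.0
```

```bash
cat >> ba.py <<'E'
m=(rr<17)&(rr>12.5)&(abs(H-16)<8)&(c['depth']>0); print('hub top h (expect 16)',np.median(H[m]),m.sum(),np.median(X[m]),np.median(Y[m]))
u,v=proj(c,HOME+16*n).astype(int); print(u,v); x0=max(min(u-80,400),0);y0=max(min(v-60,300),0)
cv2.imwrite('pics/w7.png',cv2.resize(c['frame'][y0:y0+120,x0:x0+160,::-1],(800,600),interpolation=2))
E
python3 ba.py
```

```text
[ 0.2  -0.53  0.7 ] [0.16 0.1  0.02] hub vs home [ 1.18  0.7  64.38] ang 59.493375282544896 20.45
ball 555 62.13062275340694 -78.71233420426817 cw ang 51.71463245333483
rod dir cw 52.406984790324934
hub top h (expect 16) 16.41613015899801 645 1.2154354181190443 1.2288445265497128
282 233
```

View pics/w7.png

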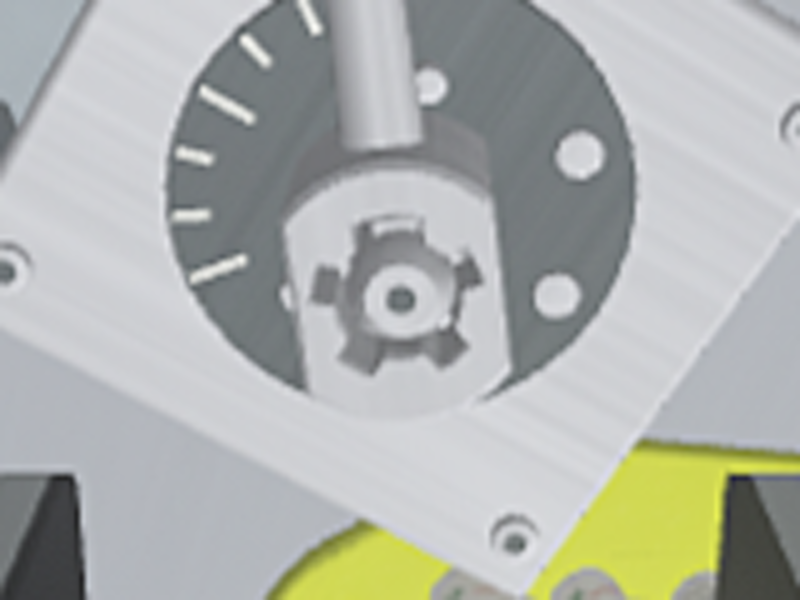

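The lever sits home and is released. Through the broad groove (about 396,225) the tooth lies against the groove's clockwise side. The lever has therefore only sagged back within the spline play, and the spindle is still at the stop. Handing in.

```bash
python3 -c "
from rig import arm
print(arm.hand_in())"
```

```text
the job is handed in; nothing more can be done
None
```

The steel ball lever is fully home on the splined spindle, swung clockwise to the stop and released, and the job is handed in at about 20.5 s; no verdict came back, and I inferred the stop from the rise in torque and the tooth's position in its groove.

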